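# Crank three honey jars through the lid press

## Robot

A 6-joint arm with a two-finger parallel gripper is mounted at the origin on the work surface. World frame = base frame: x ahead of the robot, y to its left, z up, the work surface at z = 0. Lengths are in m, angles in degrees, forces in N, time in s.
With the tool pointing down it reaches from about 0.35 to 0.725 m from the base axis. Payload 4.3 kg.
Tool frame: the origin (TCP) lies at the very end of the fingers, on their centre line; the grasp point (between the pads) lies 19 mm behind it; z points along the fingers, y is the line along which they close (so a half turn about z gives the same grasp; the last joint's range is limited). The gripper opens to 85 mm and grips with 20 to 120 N. Pads are 22 mm wide; open, the fingers measure 114 mm over their backs; the gripper's body (76 mm by 85 mm) begins 54 mm behind the grasp point. The pads swing forward as they close: fully open they stand 13 mm farther back than shut.
Start: joints at [60.258, 21.618, 4.641, 73.018, 0, 83.68], TCP at [0.229, 0.528, 0.211] pointing down, gripper open.
Joint ranges: [-156.06, 156.06], [-48.1, 94.91], [-58.44, 69.94], [-101.28, 121.22], [-78.64, 73.56], [-180, 180]. Speed limits (degrees/s): [147.25, 147.25, 180, 180, 180, 180].

## Interface

Orientations are given as a 3x3 rotation matrix whose columns are the frame's x, y, z axes.
In Python, from workcell import arm gives the robot as it stands.
- The arm moves only by the shell command python3 nudge.py [FORCE], which reads ROWS from standard input. ROWS is 1 to 10 rows, parted by semicolons, with the numbers parted by commas; each row has 5 numbers: dx, dy, dz in m, then a turn about the tool's z in degrees, then the finger opening in m; each row is the pose to reach, as a shift and turn from the pose commanded when the command began, along the tool's axes at that moment; what a row does not reach only later rows make up. A row lasts 1/12 s, in which the tool goes at most 0.0417 m and 7.16 degrees, less where a joint would pass 70% of its speed; a pose out of reach is approached as far as the arm can. The fingers move at their own pace and stop on an object; FORCE is the grip in N (left out, the last holds). Time passes only in rows, so rows that do not move let the fingers close. It prints the time, the measured TCP pose, the force, the opening and the grip force at its end. Input that does not fit is refused with a message, and nothing moves.
- arm.get_obs(): the state, without advancing time (a new reading comes with each control period).
- arm.grab_frame(name): name is "scene" or "top" or "wrist"; returns (picture, depth): 420x560x3 uint8, red, green, blue; 420x560 float32, m along the optical axis (not along the pixel's ray), 0 where there is no reading.
- arm.get_calibration(name): a dict with "intrinsics" (3x3 intrinsics, pixels), "R" (3x3) and "t" (3): a world point X has camera coordinates R X + t; the wrist camera has in their place "hand_eye" (4x4, takes a point from camera to tool coordinates, whose origin is the TCP and whose axes are the flange's). Camera axes: x right, y down, z forward; pixel columns grow to the right and rows downward; lengths in m; the calibration is good to about 2 mm. The wrist camera is an equidistant fisheye: a pixel r from the principal point sees the ray r / f radians off the axis. A picture is of the moment at which its call begins: read the wrist's pose just before it. get_calibration takes no time and is no camera call.
- arm.job_done(): hands the job in; it is judged then, once.
The state is a dict: "time_s": time; "joint_positions": joint angles; "qd": joint speeds; "effort": joint torques, N m; "eef_pos": TCP position; "tcp_rot": TCP orientation; "ft_force": force on the tool from outside, world axes, zero at the start; "wrist_torque": the same for the moment, N m; "finger_gap": finger opening in m; "finger_force": force on a finger pad.
Only numpy, scipy, OpenCV 4.12 (cv2) and the standard library are available. Lean on these libraries where they do the work, as an engineer would, in place of code of your own. Each camera call takes 0.05 s, during which the arm holds its last target. There are 200 camera calls.

## Task

Stand the loose gold-lidded honey jar in the empty nest of the lid press's tray, then turn the red-knobbed crank clockwise through its two heavy strokes so that both lids pass under the press, and on until you feel the tray come up firmly against the orange end stop, close to the end of the second full turn. Turn slowly and steadily: hold the crank back after each heavy point so that it never races, and never strain the knob on its rubber bush, least of all at the stop. Let go there, with both jars standing in their nests, and leave the other things on the table alone.

Things in the scene. Friction and masses are not known exactly. Their poses are not given: they have to be found in the camera images.
- stop_rail: rail of the adjustable end stop, on the lane at the press's -y end; origin at its middle, underside. It carries an orange block, 50 x 16 x 20 mm, clamped anywhere in a span of 12 mm: its place is not reported. The tray is firmly against it when it presses with over 20 N, which takes about 5 N more along the knob's path than turning freely there
- head: dark round pressing head, 52 mm wide, over the lane at the press's y = 0; origin at the underside of its soft pad, 146 mm above the table when up. Once a turn it comes down 40 mm, just onto a jar's lid
- weight: yellow counterweight, 60 x 90 x 75 mm, behind the lane at the press's x = 255 mm; the crank lifts it 40 mm in the first half of each turn: the heavy point, up to about 15 N along the knob's path (differs between runs), most near a quarter turn. In the second half it falls and drives the crank on with up to about 10 N
- crank (a joint): angle of the crank, rad: 0 at the start, grows as it is turned clockwise seen from above, 6.283 a turn. The end stop halts it somewhere between 11.95 and 12.85, set differently each time, to be found by feel. Friction holds the crank wherever it is left within 0.25 rad of a whole turn; elsewhere, if let go, the counterweight runs it away. More than 4 rad/s counts as racing
- hub (a point): centre of the crank's axis (vertical), on top of the dark hub, 144 mm above the table
- knob: red upright knob of the crank, 28 mm in diameter, 52 mm tall, origin at its foot 146 mm above the table, over the crank's arm (top at 142 mm). It spins freely on its own axis, so the gripper need not turn with it. It stands on a rubber bush that yields 1 mm per 4 N sideways in any direction; beyond 5.5 mm (22 N) it tears. At the start it is on the robot's side of the hub
- knob_grip (a point): point on the knob's axis, 30 mm above its foot (176 mm above the table), the height to grip; moves with the knob
- stud (a point): the same point on the stud in the crank's arm, under the bush: 54 to 66 mm from the hub in plan (clamped, constant during a run). It coincides with knob_grip while the knob is unloaded; the horizontal gap between the two is the strain of the bush
- press: the lid press, bolted down: blue gearbox 150 x 150 mm, 118 mm tall, crank on top; origin on the crank's axis at table height. Its y axis runs along the tray's lane, whose centre line lies 145 mm along its x axis. Behind the lane two posts 207 mm tall stand at x = 200, y = +-50 mm and carry a tilting blue beam, up to 240 mm high
- tray: white tray, 74 x 166 x 18 mm, long side along the press's y; origin under its centre, 13 mm above the table. The crank moves it 90 mm a turn to the press's -y, under the head; it cannot be pushed by hand. Two round chamfered nests, 60 mm wide, 12 mm deep, at y = +45 mm (empty, 135 mm from the head at the start) and -45 mm (holds a jar)
- nest (a point): centre of the floor of the empty nest (19 mm above the table, 12 mm below the tray's top); z up
- nest_a (a point): centre of the floor of the nest that already holds a jar; z up
- jar: loose honey jar with a gold lid, standing on the table left of the press: 56 mm in diameter, 85 mm tall, 0.2 kg, lid 53 mm in diameter over the top 12 mm; origin at the centre of its underside, z up. To go into the empty nest
- jar_a: like jar, already in the other nest; stays there and travels with the tray
- white_jar: bystander: honey jar of the same size with a white lid; leave it alone
- beaker: bystander: clear empty cup, 66 mm wide, 75 mm tall; leave it alone
- lid_stack: bystander: stack of spare gold lids, 60 mm wide, 36 mm tall, right of the press; leave it alone

How it is judged:
By the outcome, as a careful person would: the job done as asked, in the order asked, and still so for the second after the job is handed in, with the robot touching nothing.
It also fails if it takes over 72 s, if anything falls off the work surface, if the arm or the gripper's body presses on something with over 40 N, if the wrist force passes 120 N, or if a joint passes its speed limit or range.

## Working session

There is one attempt and no reset: what is moved stays moved. The work goes in short steps, Python scripts to look and compute and a shell command to move; the robot and the scene stay as the last step left them, time stands still between calls to the robot, and variables do not carry over. Pictures are saved under pics/ and viewed, at most 10 in all, crops included, and the job is handed in when it is done.

```bash
ls; mkdir -p pics; python3 - <<'E'
from workcell import arm
import cv2,numpy as np
o=arm.get_obs();print({k:np.round(v,3).tolist() for k,v in o.items()})
for n in("scene","top"):
    p,d=arm.grab_frame(n);cv2.imwrite(f"pics/{n}0.png",p[:,:,::-1]);np.savez(f"{n}0.npz",p=p,d=d)
    c=arm.get_calibration(n);print(n,{k:np.round(v,3).tolist() for k,v in c.items()})
E
```

```text
nudge.py
pics
workcell.py
{'time_s': 0.0, 'joint_positions': [60.258, 21.664, 4.56, 73.019, 0.001, 83.679], 'qd': [0.072, 0.022, -0.049, 0.064, -0.026, 0.009], 'effort': [0.002, -46.36, 26.988, 0.021, -0.0, 0.0], 'eef_pos': [0.228, 0.527, 0.21], 'tcp_rot': [[-0.918, 0.397, -0.001], [0.397, 0.918, -0.002], [0.0, -0.002, -1.0]], 'ft_force': [-0.378, 0.342, 1.157], 'wrist_torque': [0.035, 0.036, 0.023], 'finger_force': 0.0, 'finger_gap': 0.085}
scene {'intrinsics': [[383.269, 0.0, 279.773], [0.0, 383.269, 208.55], [0.0, 0.0, 1.0]], 'R': [[-0.885, 0.464, -0.017], [0.324, 0.589, -0.74], [-0.334, -0.661, -0.672]], 't': [0.539, -0.09, 1.2]}
top {'intrinsics': [[381.855, 0.0, 284.057], [0.0, 381.855, 213.247], [0.0, 0.0, 1.0]], 'R': [[0.024, -1.0, 0.001], [-0.994, -0.024, -0.105], [0.105, 0.001, -0.994]], 't': [-0.01, 0.614, 0.864]}
```

View pics/top0.png

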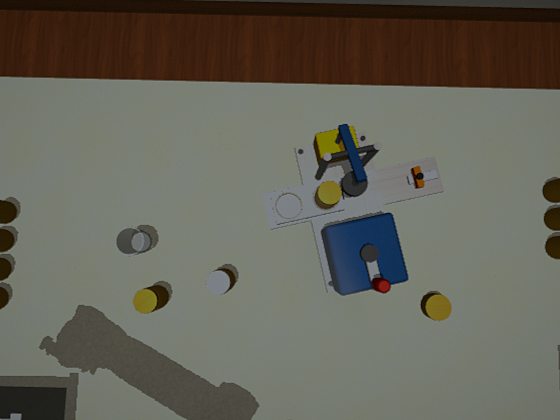

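View pics/scene0.png

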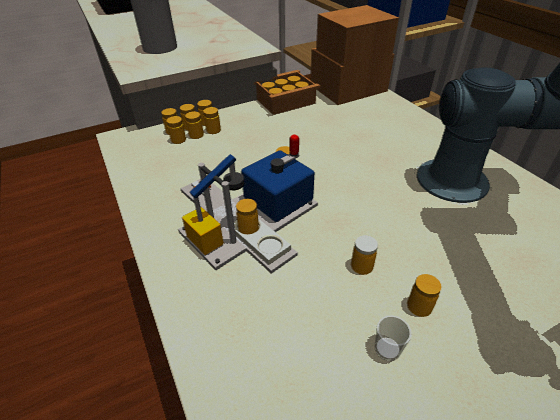

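The top view shows the jar at (146,300), white jar (218,281), beaker (135,240), hub (369,253), knob (381,286), empty nest (288,206), jar_a (329,194), orange stop (418,177) and lid stack (436,306). The scene view agrees. Next I'll measure these positions from the top view's blobs and depth.

```bash
cat > h.py <<'E'
import numpy as np,cv2
from workcell import arm
def cloud(n,d):
    c=arm.get_calibration(n);K=np.array(c["intrinsics"]);R=np.array(c["R"]);t=np.array(c["t"])
    v,u=np.mgrid[:420,:560]
    X=np.stack([(u-K[0,2])/K[0,0]*d,(v-K[1,2])/K[1,1]*d,d],-1)
    return (X-t)@R
def pix2plane(n,u,v,z):
    c=arm.get_calibration(n);K=np.array(c["intrinsics"]);R=np.array(c["R"]);t=np.array(c["t"])
    r=R.T@np.linalg.inv(K)@[u,v,1];o=-R.T@t
    return o+r*(z-o[2])/r[2]
E
python3 - <<'E'
from h import *
for n in("top","scene"):
    f=np.load(n+"0.npz");d=f["d"];P=cloud(n,d);hsv=cv2.cvtColor(f["p"],cv2.COLOR_RGB2HSV).astype(int)
    H,S,V=hsv[...,0],hsv[...,1],hsv[...,2]
    z=P[...,2]
    def rep(name,m):
        m=m&(d>0);k,l,s,c=cv2.connectedComponentsWithStats(m.astype(np.uint8))
        for i in range(1,k):
            q=P[l==i]
            if s[i,4]>25 and np.abs(np.median(q,0)[1])<.45 and q[:,0].max()<.95:
                (cx,cy),r=cv2.minEnclosingCircle(np.argwhere(l==i)[:,::-1].astype(np.float32))
                print(n,name,s[i,4],"pix",np.round(c[i],1),"med",np.median(q,0).round(4),"mean",q.mean(0).round(4),"mid",((q.min(0)+q.max(0))/2).round(4),"ext",np.ptp(q,axis=0).round(3))
    sat=(H>18)&(H<30)&(S>150)
    rep("lid",sat&(z>.078)&(z<.092)); rep("lidA",sat&(z>.098)&(z<.112)); rep("stack",sat&(z>.03)&(z<.042))
    rep("redtop",((H<8)|(H>172))&(S>140)&(z>.185)&(z<.21)); rep("red",((H<8)|(H>172))&(S>140)&(z>.14)&(z<.21))
    rep("orange",(H>6)&(H<18)&(S>150)&(z>.015)&(z<.06))
    rep("gearbox",(H>100)&(H<125)&(S>150)&(z>.11)&(z<.125))
    rep("hub",(z>.139)&(z<.149)&(S<110)&(P[...,0]<.62))
    rep("tray",(z>.026)&(z<.036)&(S<80)); rep("nestfloor",(z>.015)&(z<.023)&(S<80)); rep("wlid",(z>.078)&(z<.09)&(S<70)); rep("beaker",(z>.06)&(z<.078)&(S<100))
E
```

```text
top lid 84 pix [319.  143.3] med [ 0.7719 -0.0699  0.0891] mean [ 0.7676 -0.07    0.0877] mid [ 0.7635 -0.0711  0.0851] ext [0.061 0.02  0.013]
top lid 90 pix [329.4 138.5] med [ 0.7801 -0.0899  0.0908] mean [ 0.7784 -0.0927  0.0906] mid [ 0.7715 -0.094   0.0898] ext [0.044 0.031 0.004]
top lid 35 pix [341.2 146.7] med [ 0.7595 -0.119   0.091 ] mean [ 0.76   -0.1193  0.0909] mid [ 0.7604 -0.119   0.0905] ext [0.021 0.014 0.003]
top lid 454 pix [145.2 300.5] med [0.4114 0.2993 0.0851] mean [0.4118 0.2997 0.0851] mid [0.4118 0.2995 0.0844] ext [0.049 0.052 0.01 ]
top lidA 421 pix [329.4 192. ] med [ 0.6548 -0.0935  0.1043] mean [ 0.6549 -0.0927  0.1043] mid [ 0.6549 -0.0929  0.104 ] ext [0.049 0.05  0.008]
top stack 38 pix [162.1 294.2] med [0.4221 0.2759 0.0364] mean [0.4206 0.2792 0.0362] mid [0.4175 0.285  0.0363] ext [0.042 0.027 0.011]
top stack 526 pix [437.6 306.9] med [ 0.4067 -0.3505  0.0357] mean [ 0.4068 -0.3506  0.0357] mid [ 0.4075 -0.3516  0.0352] ext [0.056 0.057 0.01 ]
top redtop 161 pix [382.5 285.2] med [ 0.4652 -0.1838  0.1971] mean [ 0.4646 -0.1836  0.196 ] mid [ 0.
[... 5554 characters left out ...]
 [365.7 243.8] med [0.4579 0.1469 0.0845] mean [0.458  0.1466 0.0843] mid [0.4571 0.1449 0.0828] ext [0.053 0.052 0.01 ]
scene beaker 255 pix [454.8 171.5] med [0.0567 0.0375 0.0687] mean [0.0472 0.0298 0.0689] mid [0.0235 0.0087 0.069 ] ext [0.1   0.123 0.018]
scene beaker 30 pix [208.8 207.7] med [ 0.7338 -0.1665  0.0695] mean [ 0.7337 -0.1669  0.0692] mid [ 0.7331 -0.1683  0.0692] ext [0.014 0.008 0.017]
scene beaker 34 pix [230.8 227.3] med [ 0.7105 -0.0696  0.0694] mean [ 0.71   -0.0703  0.069 ] mid [ 0.7086 -0.0717  0.0692] ext [0.015 0.01  0.018]
scene beaker 441 pix [393.1 330.8] med [0.5387 0.3451 0.0719] mean [0.5408 0.346  0.0701] mid [0.5408 0.3464 0.0687] ext [0.067 0.065 0.017]
```

```bash
echo '-0.260,-0.1345,0,53,0.085;-0.260,-0.1345,0,53,0.085;-0.260,-0.1345,0,53,0.085;-0.260,-0.1345,0,53,0.085;-0.260,-0.1345,0,53,0.085;-0.260,-0.1345,0,53,0.085;-0.260,-0.1345,0,53,0.085;-0.260,-0.1345,0,53,0.085;-0.260,-0.1345,0,53,0.085;-0.260,-0.1345,0,53,0.085' | python3 nudge.py 40
python3 - <<'E'
from h import *
o=arm.get_obs();p,d=arm.grab_frame("wrist");cv2.imwrite("pics/w1.png",p[:,:,::-1]);np.savez("w1.npz",p=p,d=d,pos=o["eef_pos"],R=o["tcp_rot"])
print(np.round(o["tcp_rot"],3).tolist(),o["eef_pos"],{k:np.round(v,4).tolist() for k,v in arm.get_calibration("wrist").items()})
E
```

```text
time_s: 0.93
eef_pos: [0.4134, 0.3006, 0.2102]
tcp_rot: [[-0.235, 0.972, -0.001], [0.972, 0.235, 0.0], [0.0, -0.001, -1.0]]
ft_force: [-0.7, 0.6, -0.7]
finger_gap: 0.0851
finger_force: 0.0
[[-0.235, 0.972, -0.001], [0.972, 0.235, 0.0], [0.0, -0.001, -1.0]] [0.41343301 0.3005594  0.21015094] {'intrinsics': [[325.1923, 0.0, 278.1011], [0.0, 325.1923, 207.1992], [0.0, 0.0, 1.0]], 'hand_eye': [[0.001, -0.9495, -0.3138, 0.0817], [1.0, 0.0008, 0.0009, 0.0006], [-0.0006, -0.3138, 0.9495, -0.1642], [0.0, 0.0, 0.0, 1.0]]}
```

View pics/w1.png

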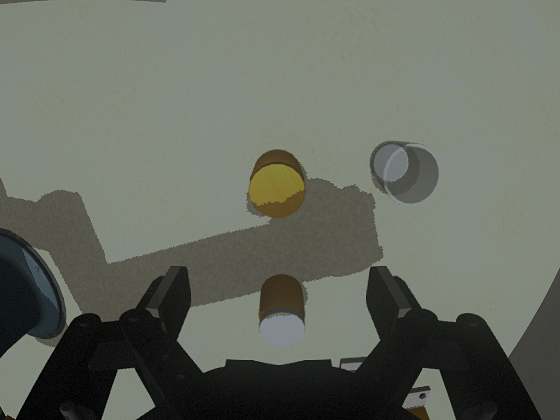

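The gold jar is at (277,190), between and ahead of the fingers, at (178,300) and (382,300). The beaker is at (405,172) and the white jar at (282,315). Next I'll check the jar position in wrist coordinates.

```bash
cat >> h.py <<'E'
def wpix(u,v,z,pos,R):
    "fisheye pixel -> world point at height z"
    c=arm.get_calibration("wrist");K=np.array(c["intrinsics"]);T=np.array(c["hand_eye"])
    q=np.array([(u-K[0,2]),(v-K[1,2])])/K[0,0];r=np.hypot(*q)
    ray=np.array([*(q/r*np.sin(r)),np.cos(r)])
    w=R@T[:3,:3]@ray;o=pos+R@T[:3,3]
    return o+w*(z-o[2])/w[2]
def wblob(p,mask,z,pos,R,amin=150):
    k,l,s,c=cv2.connectedComponentsWithStats(mask.astype(np.uint8))
    for i in range(1,k):
        if s[i,4]>amin:
            vu=np.argwhere(l==i);q=np.array([wpix(u,v,z,pos,R) for v,u in vu])
            (a,b),r=cv2.minEnclosingCircle(q[:,:2].astype(np.float32))
            print(c[i].round(1),s[i,4],"mean",q.mean(0)[:2].round(4),"circ",np.round([a,b,r],4))
E
python3 - <<'E'
from h import *
f=np.load("w1.npz");p=f["p"];h=cv2.cvtColor(p,cv2.COLOR_RGB2HSV).astype(int);print(h[175,265],h[200,285],h[212,285],h[160,285])
m=(h[...,0]>20)&(h[...,0]<32)&(h[...,1]>150)&(h[...,2]>110)
wblob(p,m,.085,f["pos"],f["R"])
m=(h[...,1]<60)&(h[...,2]>140);wblob(p,m,.085,f["pos"],f["R"])
E
```

```text
[ 27 150 133] [ 23 164 121] [ 19 160  91] [ 21 137  80]
[275.  184.9] 1559 mean [0.4095 0.3075] circ [0.4123 0.3022 0.0258]
[281.5 329.6] 926 mean [0.4557 0.1461] circ [0.4557 0.1459 0.0253]
```

```bash
echo '0.001,-0.0005,0.040,0,0.085;0.001,-0.0005,0.080,0,0.085;0.001,-0.0005,0.120,0,0.085;0.001,-0.0005,0.150,0,0.085;0.001,-0.0005,0.175,0,0.085;0.001,-0.0005,0.175,0,0.085;0.001,-0.0005,0.175,0,0.04;0.001,-0.0005,0.175,0,0.04;0.001,-0.0005,0.175,0,0.04;0.001,-0.0005,0.175,0,0.04' | python3 nudge.py 40
echo '0,0,0,0,0.04;0,0,0,0,0.04;0,0,0,0,0.04;0,0,0,0,0.04' | python3 nudge.py
```

```text
time_s: 1.82
eef_pos: [0.4143, 0.3031, 0.0379]
tcp_rot: [[-0.236, 0.972, 0.003], [0.972, 0.236, 0.002], [0.002, 0.004, -1.0]]
ft_force: [-2.0, -0.1, 5.9]
finger_gap: 0.0519
finger_force: 41.6
time_s: 2.15
eef_pos: [0.4144, 0.3031, 0.0379]
tcp_rot: [[-0.235, 0.972, 0.003], [0.972, 0.235, 0.003], [0.002, 0.004, -1.0]]
ft_force: [-2.3, 0.5, 6.7]
finger_gap: 0.0517
finger_force: 41.7
```

```bash
echo '0,0,-0.03,0,0.04;0,0,-0.07,0,0.04;0,0,-0.11,0,0.04;0,0,-0.15,0,0.04;-0.02,0.008,-0.18,0,0.04;-0.05,0.02,-0.2,0,0.04;-0.085,0.034,-0.2,0,0.04;-0.12,0.048,-0.2,0,0.04;-0.155,0.061,-0.2,0,0.04;-0.19,0.075,-0.2,0,0.04' | python3 nudge.py
echo '-0.035,0.014,0,0,0.04;-0.07,0.027,0,0,0.04;-0.105,0.041,0,0,0.04;-0.14,0.055,0,0,0.04;-0.164,0.065,0,0,0.04;-0.164,0.065,0,0,0.04;-0.164,0.065,0,0,0.04' | python3 nudge.py
cat > shot.py <<'E'
import sys
from h import *
n=sys.argv[1];o=arm.get_obs();p,d=arm.grab_frame("wrist");cv2.imwrite(f"pics/{n}.png",p[:,:,::-1]);np.savez(n+".npz",p=p,d=d,pos=o["eef_pos"],R=o["tcp_rot"])
E
python3 shot.py w2
```

```text
time_s: 2.98
eef_pos: [0.5316, 0.1331, 0.237]
tcp_rot: [[-0.235, 0.972, 0.003], [0.972, 0.235, 0.0], [-0.0, 0.003, -1.0]]
ft_force: [0.8, 1.4, -1.6]
finger_gap: 0.0515
finger_force: 43.2
time_s: 3.57
eef_pos: [0.6328, -0.0109, 0.2357]
tcp_rot: [[-0.232, 0.973, 0.001], [0.973, 0.232, 0.0], [0.0, 0.001, -1.0]]
ft_force: [0.8, 1.3, -1.5]
finger_gap: 0.052
finger_force: 43.1
```

View pics/w2.png

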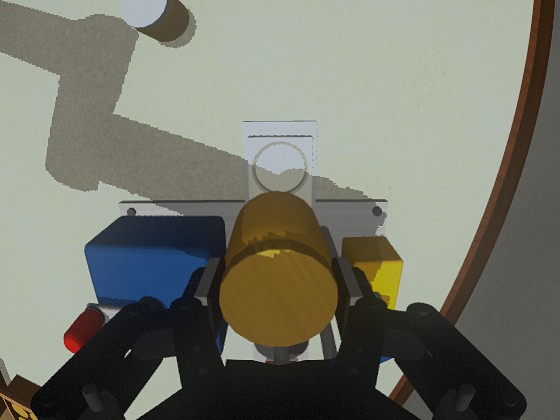

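The empty nest ring is clear at (280,167), radius about 26 px. The lid of the held jar is the disc at about (278,290). I'll fit both.

```bash
python3 - <<'E'
from h import *
f=np.load("w2.npz");p=f["p"];pos,R,d=f["pos"],f["R"],f["d"]
c=arm.get_calibration("wrist");K=np.array(c["intrinsics"]);T=np.array(c["hand_eye"])
v,u=np.mgrid[:420,:560];q=np.stack([u-K[0,2],v-K[1,2]],-1)/K[0,0];r=np.linalg.norm(q,axis=-1)
X=np.stack([q[...,0]/r*np.tan(r)*d,q[...,1]/r*np.tan(r)*d,d],-1)
W=(X@T[:3,:3].T+T[:3,3])@R.T+pos; z=W[...,2]
def fit(name,m):
    k,l,s,cc=cv2.connectedComponentsWithStats(m.astype(np.uint8))
    i=1+np.argmax(s[1:,4]);w=W[l==i];ct,e=cv2.findContours((l==i).astype(np.uint8),cv2.RETR_EXTERNAL,cv2.CHAIN_APPROX_NONE)[0:2]
    (a,b),rr=cv2.minEnclosingCircle(w[:,:2].astype(np.float32))
    print(name,s[i],cc[i].round(1),"med z",np.median(w[:,2]).round(4),"mean",w.mean(0).round(4),"circ",np.round([a,b,rr],4))
box=(u>230)&(u<330)&(v>120)&(v<205)
fit("nest floor",box&(abs(z-.019)<.006)); fit("tray top",box&(abs(z-.031)<.005))
lid=(u>200)&(u<360)&(v>220)&(v<355)&(abs(z-np.percentile(z[280:320,260:300],50))<.006)
fit("lid",lid)
# ring edge by image: circle in image
g=cv2.cvtColor(p,cv2.COLOR_RGB2GRAY)
cs=cv2.HoughCircles(cv2.resize(g[120:215,230:330],None,fx=4,fy=4,interpolation=cv2.INTER_CUBIC),cv2.HOUGH_GRADIENT,1,40,param1=80,param2=20,minRadius=80,maxRadius=130)
for x in cs[0][:3]:
    uu,vv=x[0]/4+230,x[1]/4+120;print("hough",uu,vv,x[2]/4,[wpix(uu,vv,zz,pos,R).round(4) for zz in(.019,.031)])
print(pos)
E
```

```text
nest floor [ 255  144   50   49 1935] [279.8 167.9] med z 0.0199 mean [ 0.6345 -0.005   0.02  ] circ [ 0.6346 -0.0054  0.0303]
tray top [ 247  136   66   69 1769] [280.4 162.9] med z 0.0318 mean [0.6334 0.003  0.0315] circ [ 0.6344 -0.0061  0.0541]
lid [  201   243   159   104 10578] [278.1 294.2] med z 0.2837 mean [ 0.6327 -0.0072  0.2836] circ [ 0.6332 -0.0032  0.0344]
hough 280.375 168.125 24.125 [array([ 0.6353, -0.0052,  0.019 ]), array([ 0.6347, -0.0029,  0.031 ])]
[ 0.63280671 -0.01088182  0.23568481]
```

```bash
python3 - <<'E'
from h import *
f=np.load("w2.npz");p=f["p"];pos,R,d=f["pos"],f["R"],f["d"]
h=cv2.cvtColor(p,cv2.COLOR_RGB2HSV).astype(int)
c=arm.get_calibration("wrist");K=np.array(c["intrinsics"]);T=np.array(c["hand_eye"])
v,u=np.mgrid[:420,:560];q=np.stack([u-K[0,2],v-K[1,2]],-1)/K[0,0];r=np.linalg.norm(q,axis=-1)
X=np.stack([q[...,0]/r*np.tan(r)*d,q[...,1]/r*np.tan(r)*d,d],-1)
W=(X@T[:3,:3].T+T[:3,3])@R.T+pos
g=(h[...,0]>12)&(h[...,0]<32)&(h[...,1]>120)&(u>210)&(u<350)&(v>180)&(v<360)
for zl,zh in((.28,.29),(.27,.29)):
    m=g&(W[...,2]>zl)&(W[...,2]<zh);w=W[m]
    print(m.sum(),"med",np.median(w,0).round(4),"mean",w.mean(0).round(4),"circ",np.round(cv2.minEnclosingCircle(w[:,:2].astype(np.float32)),4) if 0 else cv2.minEnclosingCircle(w[:,:2].astype(np.float32)))
    t=(w-pos)@R;print("tool frame mid",((t.min(0)+t.max(0))/2).round(4),np.ptp(t,axis=0).round(4))
E
```

```text
9641 med [ 0.6329 -0.0071  0.2837] mean [ 0.6332 -0.0078  0.2837] circ ((0.6336715817451477, -0.008877307176589966), 0.028509248048067093)
tool frame mid [ 0.      0.0013 -0.0493] [0.0526 0.0532 0.0099]
10349 med [ 0.6327 -0.0056  0.2837] mean [ 0.633  -0.0066  0.2832] circ ((0.6360045075416565, -0.007741872686892748), 0.03108081966638565)
tool frame mid [ 0.      0.0039 -0.0444] [0.0526 0.0583 0.0197]
```

```bash
echo '0.005,0.0018,0.035,0,0.04;0.005,0.0018,0.075,0,0.04;0.005,0.0018,0.110,0,0.04;0.005,0.0018,0.140,0,0.04;0.005,0.0018,0.155,0,0.04;0.005,0.0018,0.160,0,0.04;0.005,0.0018,0.163,0,0.04;0.005,0.0018,0.166,0,0.04;0.005,0.0018,0.168,0,0.04;0.005,0.0018,0.170,0,0.04' | python3 nudge.py
echo '0,0,0.001,0,0.04;0,0,0.002,0,0.04;0,0,0.002,0,0.04' | python3 nudge.py; python3 shot.py w3
```

```text
time_s: 4.45
eef_pos: [0.6342, -0.0041, 0.0673]
tcp_rot: [[-0.235, 0.972, 0.003], [0.972, 0.235, -0.0], [-0.001, 0.003, -1.0]]
ft_force: [0.1, -0.6, -1.2]
finger_gap: 0.0515
finger_force: 43.2
time_s: 4.7
eef_pos: [0.633, -0.0043, 0.0638]
tcp_rot: [[-0.235, 0.972, 0.001], [0.972, 0.235, 0.0], [-0.0, 0.001, -1.0]]
ft_force: [0.6, 0.2, -2.4]
finger_gap: 0.0513
finger_force: 43.2
```

View pics/w3.png

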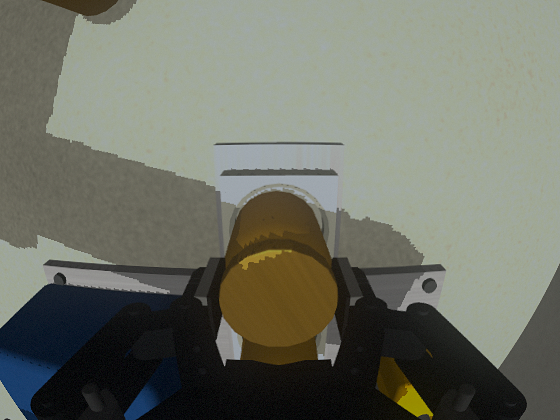

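The jar is centred over the nest at about (280,215). Its base is already below the tray rim with no contact force, so I'll lower it fully and release.

```bash
echo '0,0,0.002,0,0.04;0,0,0.004,0,0.04;0,0,0.005,0,0.04;0,0,0.006,0,0.04;0,0,0.006,0,0.04' | python3 nudge.py
```

```text
time_s: 5.17
eef_pos: [0.6326, -0.0042, 0.0573]
tcp_rot: [[-0.235, 0.972, -0.0], [0.972, 0.235, 0.0], [0.0, -0.0, -1.0]]
ft_force: [-0.1, -0.6, -1.7]
finger_gap: 0.0517
finger_force: 43.2
```

```bash
echo '0,0,0.001,0,0.04;0,0,0.001,0,0.04;0,0,0.001,0,0.06;0,0,0.001,0,0.072;0,0,0.001,0,0.072;0,0,0.001,0,0.072;0,0,0.001,0,0.072' | python3 nudge.py
echo '0,0,-0.02,0,0.072;0,0,-0.06,0,0.072;0,0,-0.10,0,0.072;0,0,-0.14,0,0.072;0,0,-0.18,0,0.072;0,0,-0.2,0,0.072;0,0,-0.2,0,0.072' | python3 nudge.py
python3 shot.py w4
```

```text
time_s: 5.75
eef_pos: [0.6329, -0.0042, 0.0565]
tcp_rot: [[-0.235, 0.972, 0.0], [0.972, 0.235, 0.0], [0.0, 0.0, -1.0]]
ft_force: [0.4, -0.7, 0.3]
finger_gap: 0.0721
finger_force: 0.0
time_s: 6.33
eef_pos: [0.6357, -0.0045, 0.2632]
tcp_rot: [[-0.235, 0.972, 0.011], [0.972, 0.235, -0.001], [-0.004, 0.01, -1.0]]
ft_force: [-0.1, 0.3, 0.1]
finger_gap: 0.0722
finger_force: 0.0
```

View pics/w4.png

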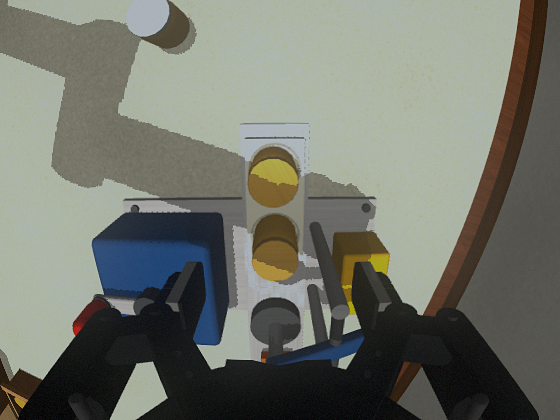

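The jar stands upright in the nest at (272,178), with jar_a at (273,247). Now to a point above the knob.

```bash
echo '-0.022,-0.034,0,0,0.06;-0.044,-0.067,0,0,0.06;-0.066,-0.101,0,0,0.06;-0.088,-0.134,0,0,0.06;-0.110,-0.168,0,0,0.06;-0.130,-0.201,0,0,0.06;-0.130,-0.201,0,0,0.06;-0.130,-0.201,0,0,0.06;-0.130,-0.201,0,0,0.06' | python3 nudge.py
python3 shot.py w5
python3 - <<'E'
from h import *
f=np.load("w5.npz");p=f["p"];pos,R,d=f["pos"],f["R"],f["d"]
h=cv2.cvtColor(p,cv2.COLOR_RGB2HSV).astype(int)
c=arm.get_calibration("wrist");K=np.array(c["intrinsics"]);T=np.array(c["hand_eye"])
v,u=np.mgrid[:420,:560];q=np.stack([u-K[0,2],v-K[1,2]],-1)/K[0,0];r=np.linalg.norm(q,axis=-1)
X=np.stack([q[...,0]/r*np.tan(r)*d,q[...,1]/r*np.tan(r)*d,d],-1)
W=(X@T[:3,:3].T+T[:3,3])@R.T+pos;z=W[...,2]
def mid(n,m):
    w=W[m];t=(w-pos)@R
    if len(t): t0=(np.percentile(t,1,0)+np.percentile(t,99,0))/2;print(n,len(t),"world",(pos+R@t0).round(4),"ext",(np.percentile(t,99,0)-np.percentile(t,1,0)).round(4),"tool",t0.round(4))
red=((h[...,0]<8)|(h[...,0]>172))&(h[...,1]>140)&(d>0)
mid("redtop",red&(z>.190)&(z<.21));mid("red",red&(z>.14)&(z<.21))
g=(h[...,1]<110)&(d>0)&(abs(z-.1435)<.005)
mid("hub+arm",g&(abs(W[...,0]-.5)<.06)&(abs(W[...,1]+.17)<.05))
gb=(h[...,0]>100)&(h[...,0]<125)&(h[...,1]>120)&(abs(z-.118)<.006);mid("gearbox",gb)
E
```

```text
time_s: 7.13
eef_pos: [0.4675, -0.1774, 0.2553]
tcp_rot: [[-0.234, 0.972, -0.001], [0.972, 0.234, 0.001], [0.002, -0.001, -1.0]]
ft_force: [0.3, 0.8, 0.1]
finger_gap: 0.0603
finger_force: 0.0
redtop 679 world [ 0.4651 -0.1832  0.1974] ext [0.0211 0.0205 0.0059] tool [-0.0052 -0.0036  0.0579]
red 683 world [ 0.4651 -0.1832  0.1972] ext [0.0211 0.0205 0.0063] tool [-0.0052 -0.0036  0.0581]
hub+arm 2157 world [ 0.4988 -0.1754  0.1431] ext [0.0329 0.0867 0.0078] tool [-0.0056  0.031   0.1122]
gearbox 14689 world [ 0.526  -0.1665  0.1182] ext [0.1391 0.1379 0.0047] tool [-0.0033  0.0596  0.1371]
```

View pics/w5.png

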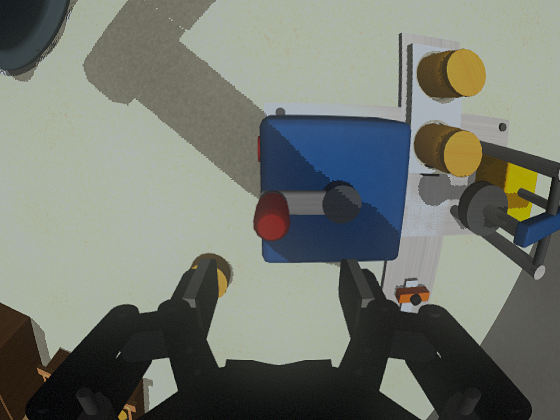

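The knob top is at (271,210), the hub at (341,202), the arm between them, and the orange stop at (412,295). The knob is offset (-5.2,-3.6) mm in the tool frame. I'll descend over it and grip.

```bash
echo '-0.005,-0.0043,0,0,0.06;-0.005,-0.0043,0.03,0,0.06;-0.005,-0.0043,0.06,0,0.06;-0.005,-0.0043,0.085,0,0.06;-0.005,-0.0043,0.098,0,0.06;-0.005,-0.0043,0.098,0,0.06;-0.005,-0.0043,0.098,0,0.045;-0.005,-0.0043,0.098,0,0.035;-0.005,-0.0043,0.098,0,0.030;-0.005,-0.0043,0.098,0,0.030' | python3 nudge.py 50
echo '0,0,0,0,0.026;0,0,0,0,0.022;0,0,0,0,0.018;0,0,0,0,0.018;0,0,0,0,0.018' | python3 nudge.py
python3 - <<'E'
from h import *
f=np.load("w5.npz")
for u,v,z in((341,202,.144),(271,211,.198)): print(wpix(u,v,z,f["pos"],f["R"]).round(4))
E
```

```text
time_s: 8.02
eef_pos: [0.4654, -0.1842, 0.1598]
tcp_rot: [[-0.235, 0.972, 0.001], [0.972, 0.235, -0.002], [-0.002, 0.001, -1.0]]
ft_force: [-1.4, -0.3, 1.2]
finger_gap: 0.0301
finger_force: 0.9
time_s: 8.43
eef_pos: [0.465, -0.1844, 0.16]
tcp_rot: [[-0.235, 0.972, 0.001], [0.972, 0.235, -0.002], [-0.002, 0.001, -1.0]]
ft_force: [-4.0, 0.1, 6.0]
finger_gap: 0.0253
finger_force: 48.7
[ 0.5242 -0.1681  0.144 ]
[ 0.4619 -0.1729  0.198 ]
```

```bash
cat > st.py <<'E'
# log state, fit the circle, print forces and next rows: st.py [dtheta] [n rows]
import sys,json,os
from h import *
from scipy.optimize import least_squares
o=arm.get_obs();C=np.array([[-.235,.972],[.972,.235]])   # rows: tool x, tool y in world
p=C@np.array(o["eef_pos"][:2]);F=C@np.array(o["ft_force"][:2]);s=p+F/4000
L=json.load(open("log.json")) if os.path.exists("log.json") else []
L.append([o["time_s"],*p,*F]);json.dump(L,open("log.json","w"))
A=np.array(L);S=A[:,1:3]+A[:,3:5]/4000
pr=np.array([*(C@[.5242,-.1690]),.062]);sg=np.array([.002,.002,.003])
f=least_squares(lambda q:np.r_[(np.hypot(*(S-q[:2]).T)-q[2])/.0004,(q-pr)/sg],pr).x
c,r=f[:2],f[2]
th=np.unwrap(np.arctan2(S[:,0]-c[0],-(S[:,1]-c[1])))
if th[0]<-1: th+=2*np.pi
t=th[-1];T=np.array([np.cos(t),np.sin(t)]);N=np.array([np.sin(t),-np.cos(t)])
print("t %.2f theta %.3f  Ft_need %.1f  Fr %.1f |F| %.1f Fz %.1f gap %.4f  r %.4f hub %s"%(o["time_s"],t,-F@T,F@N,np.hypot(*F),o["ft_force"][2],o["finger_gap"],r,np.round(C.T@c,4)))
# shift so that radial force vanishes (partly) while going on by dtheta
D=float(sys.argv[1]) if len(sys.argv)>1 else .4;n=int(sys.argv[2]) if len(sys.argv)>2 else 10
for i in range(1,n+1):
    a=t+D*i/n
    d=r*np.array([np.sin(a)-np.sin(t),-np.cos(a)+np.cos(t)])+N*(F@N)/4000*.8*min(1,i/3)
    print("[%.4f,%.4f]"%tuple(d),end=" ")
print()
E
python3 st.py 0.2 5; echo '0.0025,-0.0004,0,0,0.018;0.005,-0.0007,0,0,0.018;0.0074,-0.0005,0,0,0.018;0.0099,-0.0002,0,0,0.018;0.0123,0.0002,0,0,0.018' | python3 nudge.py 60; python3 st.py 0.3
```

```text
t 8.43 theta -0.013  Ft_need -1.1  Fr 3.9 |F| 4.0 Fz 6.0 gap 0.0253  r 0.0621 hub [ 0.5242 -0.169 ]
[0.0025,-0.0002] [0.0050,-0.0004] [0.0074,-0.0004] [0.0099,-0.0001] [0.0123,0.0003] 
time_s: 8.85
eef_pos: [0.4631, -0.1736, 0.16]
tcp_rot: [[-0.234, 0.972, 0.002], [0.972, 0.234, -0.005], [-0.005, 0.001, -1.0]]
ft_force: [-2.8, -5.5, 5.0]
finger_gap: 0.0251
finger_force: 59.9
t 8.85 theta 0.141  Ft_need 5.2  Fr 3.3 |F| 6.1 Fz 5.0 gap 0.0251  r 0.0621 hub [ 0.5242 -0.1691]
[0.0019,0.0001] [0.0037,0.0002] [0.0056,0.0004] [0.0074,0.0008] [0.0092,0.0014] [0.0110,0.0019] [0.0127,0.0025] [0.0144,0.0032] [0.0162,0.0039] [0.0179,0.0047]
```

```bash
echo '0.002,0.0001,0,0,0.018;0.004,0.0002,0,0,0.018;0.006,0.0004,0,0,0.018;0.008,0.0008,0,0,0.018;0.0098,0.0014,0,0,0.018;0.0115,0.0019,0,0,0.018;0.0133,0.0026,0,0,0.018;0.015,0.0034,0,0,0.018;0.0168,0.0042,0,0,0.018;0.0185,0.005,0,0,0.018' | python3 nudge.py; python3 st.py 0.35
```

```text
time_s: 9.68
eef_pos: [0.4638, -0.1552, 0.16]
tcp_rot: [[-0.234, 0.972, 0.002], [0.972, 0.234, -0.006], [-0.007, 0.001, -1.0]]
ft_force: [-1.2, -9.2, 5.5]
finger_gap: 0.0252
finger_force: 59.8
t 9.68 theta 0.434  Ft_need 9.3  Fr -0.6 |F| 9.3 Fz 5.5 gap 0.0252  r 0.0620 hub [ 0.5242 -0.1696]
[0.0019,0.0010] [0.0038,0.0020] [0.0057,0.0031] [0.0075,0.0043] [0.0093,0.0055] [0.0111,0.0068] [0.0128,0.0081] [0.0145,0.0095] [0.0161,0.0109] [0.0177,0.0124]
```

```bash
echo '0.0019,0.001,0,0,0.018;0.0038,0.002,0,0,0.018;0.0057,0.0031,0,0,0.018;0.0075,0.0043,0,0,0.018;0.0093,0.0055,0,0,0.018;0.0111,0.0068,0,0,0.018;0.0128,0.0081,0,0,0.018;0.0145,0.0095,0,0,0.018;0.0161,0.0109,0,0,0.018;0.0177,0.0124,0,0,0.018' | python3 nudge.py; python3 st.py 0.4
```

```text
time_s: 10.52
eef_pos: [0.4711, -0.1358, 0.16]
tcp_rot: [[-0.233, 0.972, 0.001], [0.972, 0.233, -0.008], [-0.008, -0.001, -1.0]]
ft_force: [-3.8, -9.2, 6.2]
finger_gap: 0.0248
finger_force: 59.9
t 10.52 theta 0.754  Ft_need 9.8  Fr -1.2 |F| 9.9 Fz 6.2 gap 0.0248  r 0.0623 hub [ 0.5245 -0.1689]
[0.0017,0.0018] [0.0034,0.0037] [0.0050,0.0056] [0.0065,0.0076] [0.0080,0.0096] [0.0094,0.0116] [0.0107,0.0137] [0.0120,0.0159] [0.0131,0.0181] [0.0142,0.0204]
```

```bash
echo '0.0017,0.0018,0,0,0.018;0.0034,0.0037,0,0,0.018;0.005,0.0056,0,0,0.018;0.0065,0.0076,0,0,0.018;0.008,0.0096,0,0,0.018;0.0094,0.0116,0,0,0.018;0.0107,0.0137,0,0,0.018;0.012,0.0159,0,0,0.018;0.0131,0.0181,0,0,0.018;0.0142,0.0204,0,0,0.018' | python3 nudge.py; python3 st.py 0.4
```

```text
time_s: 11.35
eef_pos: [0.4867, -0.1175, 0.1599]
tcp_rot: [[-0.233, 0.973, -0.001], [0.972, 0.233, -0.009], [-0.008, -0.003, -1.0]]
ft_force: [-6.3, -10.7, 7.7]
finger_gap: 0.0253
finger_force: 60.1
t 11.35 theta 1.122  Ft_need 11.6  Fr -4.2 |F| 12.4 Fz 7.7 gap 0.0253  r 0.0627 hub [ 0.5249 -0.1688]
[0.0008,0.0024] [0.0015,0.0048] [0.0021,0.0073] [0.0028,0.0097] [0.0035,0.0121] [0.0041,0.0146] [0.0046,0.0170] [0.0049,0.0195] [0.0052,0.0220] [0.0054,0.0245]
```

```bash
echo '0.0007,0.0024,0,0,0.018;0.0014,0.0048,0,0,0.018;0.002,0.0073,0,0,0.018;0.0027,0.0097,0,0,0.018;0.0033,0.0121,0,0,0.018;0.0038,0.0146,0,0,0.018;0.0043,0.017,0,0,0.018;0.0047,0.0195,0,0,0.018;0.005,0.022,0,0,0.018;0.0052,0.0245,0,0,0.018' | python3 nudge.py; python3 st.py 0.4
```

```text
time_s: 12.18
eef_pos: [0.5082, -0.1065, 0.1599]
tcp_rot: [[-0.233, 0.973, -0.002], [0.972, 0.233, -0.008], [-0.007, -0.004, -1.0]]
ft_force: [-8.6, -9.8, 10.2]
finger_gap: 0.0251
finger_force: 60.4
t 12.18 theta 1.503  Ft_need 11.1  Fr -6.8 |F| 13.0 Fz 10.2 gap 0.0251  r 0.0628 hub [ 0.5249 -0.1688]
[-0.0003,0.0025] [-0.0008,0.0051] [-0.0013,0.0076] [-0.0015,0.0101] [-0.0018,0.0126] [-0.0021,0.0151] [-0.0026,0.0176] [-0.0032,0.0200] [-0.0039,0.0224] [-0.0046,0.0248]
```

```bash
echo '-0.0007,0.0025,-0.0005,0,0.018;-0.0014,0.0051,-0.001,0,0.018;-0.0021,0.0076,-0.001,0,0.018;-0.0025,0.0101,-0.001,0,0.018;-0.0029,0.0126,-0.001,0,0.018;-0.0033,0.0151,-0.001,0,0.018;-0.0039,0.0176,-0.001,0,0.018;-0.0045,0.02,-0.001,0,0.018;-0.0052,0.0224,-0.001,0,0.018;-0.006,0.0248,-0.001,0,0.018' | python3 nudge.py; python3 st.py 0.4
```

```text
time_s: 13.02
eef_pos: [0.5322, -0.1049, 0.16]
tcp_rot: [[-0.233, 0.972, -0.005], [0.972, 0.233, -0.005], [-0.003, -0.006, -1.0]]
ft_force: [-10.0, -6.3, 9.2]
finger_gap: 0.0249
finger_force: 60.3
t 13.02 theta 1.889  Ft_need 9.5  Fr -7.1 |F| 11.8 Fz 9.2 gap 0.0249  r 0.0625 hub [ 0.5246 -0.1687]
[-0.0013,0.0022] [-0.0026,0.0044] [-0.0041,0.0065] [-0.0052,0.0088] [-0.0064,0.0110] [-0.0077,0.0131] [-0.0091,0.0152] [-0.0105,0.0172] [-0.0120,0.0192] [-0.0136,0.0211]
```

```bash
python3 - <<'E'
import json,numpy as np
from scipy.optimize import least_squares
A=np.array(json.load(open("log.json")));C=np.array([[-.235,.972],[.972,.235]])
for K in(4000,2500,1e9):
    S=A[:,1:3]+A[:,3:5]/K
    for q0 in [C@[.5242,-.169]]:
        f=least_squares(lambda q:np.hypot(*(S-q[:2]).T)-q[2],[*q0,.062]);print(K,(C.T@f.x[:2]).round(4),f.x[2].round(4),(f.fun*1000).round(2))
print(A.round(4))
E
```

```text
4000 [ 0.5247 -0.1687] 0.0625 [ 0.12  0.06 -0.31  0.02  0.11  0.11 -0.11]
2500 [ 0.5245 -0.1699] 0.0626 [ 0.12  0.13 -0.47  0.13  0.14  0.04 -0.09]
1000000000.0 [ 0.5251 -0.1669] 0.0625 [ 0.14 -0.08 -0.05 -0.16  0.07  0.23 -0.16]
[[  8.4333  -0.2885   0.4087   1.0137  -3.8676]
 [  8.85    -0.2776   0.4093  -4.674   -3.9697]
 [  9.6833  -0.2598   0.4144  -8.6389  -3.3654]
 [ 10.5167  -0.2427   0.426   -8.0039  -5.8362]
 [ 11.35    -0.2286   0.4454  -8.8775  -8.6428]
 [ 12.1833  -0.2229   0.469   -7.4942 -10.6328]
 [ 13.0167  -0.2271   0.4926  -3.7584 -11.2064]]
```

```bash
python3 - <<'E'
s=open("st.py").read();i=s.index("# shift so")
s=s[:i]+'''# next rows: stud on by D, radial force to 0, tangential need to G; bush 4 N/mm + arm ~2.5 N/mm in series
D=float(sys.argv[1]);n=10;G=float(sys.argv[2]) if len(sys.argv)>2 else -F@T
def row(k):
    a=t+D*k;w=min(1,2*k)
    Fd=-(-F@T+(G+F@T)*k)*np.array([np.cos(a),np.sin(a)])+(1-w)*(F@N)*np.array([np.sin(a),-np.cos(a)])
    return r*np.array([np.sin(a)-np.sin(t),-np.cos(a)+np.cos(t)])-(Fd-F)*.00065
print(",".join("[%.4f,%.4f,0,0,0.018]"%tuple(row(i/n)) for i in range(1,n+1)))
'''
open("st.py","w").write(s)
E
sed -i 's/^L.append(/if not L or L[-1][0]!=o["time_s"]: L.append(/' st.py
python3 st.py 0.4 6
```

```text
t 13.02 theta 1.889  Ft_need 9.5  Fr -7.1 |F| 11.8 Fz 9.2 gap 0.0249  r 0.0625 hub [ 0.5246 -0.1687]
[-0.0019,0.0019,0,0,0.018],[-0.0039,0.0037,0,0,0.018],[-0.0059,0.0054,0,0,0.018],[-0.0079,0.0070,0,0,0.018],[-0.0100,0.0085,0,0,0.018],[-0.0113,0.0103,0,0,0.018],[-0.0127,0.0121,0,0,0.018],[-0.0142,0.0139,0,0,0.018],[-0.0157,0.0156,0,0,0.018],[-0.0173,0.0172,0,0,0.018]
```

```bash
echo '-0.0019,0.0019,0,0,0.018;-0.0039,0.0037,0,0,0.018;-0.0059,0.0054,0,0,0.018;-0.0079,0.007,0,0,0.018;-0.01,0.0085,0,0,0.018;-0.0113,0.0103,0,0,0.018;-0.0127,0.0121,0,0,0.018;-0.0142,0.0139,0,0,0.018;-0.0157,0.0156,0,0,0.018;-0.0173,0.0172,0,0,0.018' | python3 nudge.py; python3 st.py 0.4 3
```

```text
time_s: 13.85
eef_pos: [0.554, -0.1142, 0.1601]
tcp_rot: [[-0.235, 0.972, -0.003], [0.972, 0.235, 0.003], [0.003, -0.002, -1.0]]
ft_force: [-6.7, 2.2, 9.9]
finger_gap: 0.0251
finger_force: 60.2
t 13.85 theta 2.286  Ft_need 6.9  Fr -1.1 |F| 7.0 Fz 9.9 gap 0.0251  r 0.0619 hub [ 0.524  -0.1684]
[-0.0017,0.0014,0,0,0.018],[-0.0035,0.0028,0,0,0.018],[-0.0054,0.0041,0,0,0.018],[-0.0072,0.0054,0,0,0.018],[-0.0091,0.0066,0,0,0.018],[-0.0110,0.0078,0,0,0.018],[-0.0129,0.0089,0,0,0.018],[-0.0148,0.0100,0,0,0.018],[-0.0168,0.0110,0,0,0.018],[-0.0188,0.0120,0,0,0.018]
```

Compliance model works well.

```bash
echo '-0.0017,0.0014,0,0,0.018;-0.0035,0.0028,0,0,0.018;-0.0054,0.0041,0,0,0.018;-0.0072,0.0054,0,0,0.018;-0.0091,0.0066,0,0,0.018;-0.011,0.0078,0,0,0.018;-0.0129,0.0089,0,0,0.018;-0.0148,0.01,0,0,0.018;-0.0168,0.011,0,0,0.018;-0.0188,0.012,0,0,0.018' | python3 nudge.py; python3 st.py 0.45 0
```

```text
time_s: 14.68
eef_pos: [0.5717, -0.1288, 0.1602]
tcp_rot: [[-0.236, 0.972, 0.0], [0.972, 0.236, 0.005], [0.005, 0.001, -1.0]]
ft_force: [-3.0, 4.2, 6.7]
finger_gap: 0.0251
finger_force: 60.0
t 14.68 theta 2.663  Ft_need 5.1  Fr 0.5 |F| 5.2 Fz 6.7 gap 0.0251  r 0.0620 hub [ 0.5241 -0.1684]
[-0.0022,0.0010,0,0,0.018],[-0.0045,0.0019,0,0,0.018],[-0.0068,0.0027,0,0,0.018],[-0.0091,0.0035,0,0,0.018],[-0.0115,0.0041,0,0,0.018],[-0.0139,0.0046,0,0,0.018],[-0.0163,0.0050,0,0,0.018],[-0.0188,0.0053,0,0,0.018],[-0.0212,0.0055,0,0,0.018],[-0.0237,0.0057,0,0,0.018]
```

```bash
echo '-0.0022,0.001,0,0,0.018;-0.0045,0.0019,0,0,0.018;-0.0068,0.0027,0,0,0.018;-0.0091,0.0035,0,0,0.018;-0.0115,0.0041,0,0,0.018;-0.0139,0.0046,0,0,0.018;-0.0163,0.005,0,0,0.018;-0.0188,0.0053,0,0,0.018;-0.0212,0.0055,0,0,0.018;-0.0237,0.0057,0,0,0.018' | python3 nudge.py; python3 st.py 0.45 -3
```

```text
time_s: 15.52
eef_pos: [0.5842, -0.1516, 0.1603]
tcp_rot: [[-0.236, 0.972, 0.002], [0.972, 0.236, 0.003], [0.002, 0.003, -1.0]]
ft_force: [0.1, 4.0, 4.6]
finger_gap: 0.025
finger_force: 59.8
t 15.52 theta 3.086  Ft_need 3.8  Fr 1.3 |F| 4.0 Fz 4.6 gap 0.0250  r 0.0622 hub [ 0.5243 -0.1687]
[-0.0023,0.0001,0,0,0.018],[-0.0047,0.0002,0,0,0.018],[-0.0070,0.0002,0,0,0.018],[-0.0093,0.0001,0,0,0.018],[-0.0117,-0.0001,0,0,0.018],[-0.0140,-0.0006,0,0,0.018],[-0.0163,-0.0011,0,0,0.018],[-0.0186,-0.0017,0,0,0.018],[-0.0208,-0.0024,0,0,0.018],[-0.0231,-0.0032,0,0,0.018]
```

```bash
echo '-0.0023,0.0001,0,0,0.018;-0.0047,0.0002,0,0,0.018;-0.007,0.0002,0,0,0.018;-0.0093,0.0001,0,0,0.018;-0.0117,-0.0001,0,0,0.018;-0.014,-0.0006,0,0,0.018;-0.0163,-0.0011,0,0,0.018;-0.0186,-0.0017,0,0,0.018;-0.0208,-0.0024,0,0,0.018;-0.0231,-0.0032,0,0,0.018' | python3 nudge.py; python3 st.py 0.45 -4
```

```text
time_s: 16.35
eef_pos: [0.5867, -0.1764, 0.1603]
tcp_rot: [[-0.235, 0.972, 0.003], [0.972, 0.235, -0.0], [-0.001, 0.003, -1.0]]
ft_force: [0.5, 2.6, 4.7]
finger_gap: 0.0253
finger_force: 59.8
t 16.35 theta 3.487  Ft_need 2.7  Fr 0.2 |F| 2.7 Fz 4.7 gap 0.0253  r 0.0624 hub [ 0.5245 -0.1689]
[-0.0022,-0.0009,0,0,0.018],[-0.0044,-0.0019,0,0,0.018],[-0.0065,-0.0029,0,0,0.018],[-0.0086,-0.0040,0,0,0.018],[-0.0106,-0.0052,0,0,0.018],[-0.0126,-0.0065,0,0,0.018],[-0.0145,-0.0079,0,0,0.018],[-0.0164,-0.0094,0,0,0.018],[-0.0183,-0.0109,0,0,0.018],[-0.0200,-0.0125,0,0,0.018]
```

```bash
echo '-0.0022,-0.0009,0,0,0.018;-0.0044,-0.0019,0,0,0.018;-0.0065,-0.0029,0,0,0.018;-0.0086,-0.004,0,0,0.018;-0.0106,-0.0052,0,0,0.018;-0.0126,-0.0065,0,0,0.018;-0.0145,-0.0079,0,0,0.018;-0.0164,-0.0094,0,0,0.018;-0.0183,-0.0109,0,0,0.018;-0.02,-0.0125,0,0,0.018' | python3 nudge.py; python3 st.py 0.45 -6
```

```text
time_s: 17.18
eef_pos: [0.579, -0.1999, 0.1603]
tcp_rot: [[-0.234, 0.972, 0.002], [0.972, 0.234, -0.002], [-0.003, 0.002, -1.0]]
ft_force: [1.3, -1.7, 4.8]
finger_gap: 0.0247
finger_force: 59.8
t 17.18 theta 3.896  Ft_need -0.9  Fr 2.0 |F| 2.2 Fz 4.8 gap 0.0247  r 0.0626 hub [ 0.5246 -0.1691]
[-0.0019,-0.0015,0,0,0.018],[-0.0038,-0.0031,0,0,0.018],[-0.0057,-0.0047,0,0,0.018],[-0.0074,-0.0065,0,0,0.018],[-0.0091,-0.0083,0,0,0.018],[-0.0106,-0.0103,0,0,0.018],[-0.0119,-0.0124,0,0,0.018],[-0.0132,-0.0145,0,0,0.018],[-0.0144,-0.0167,0,0,0.018],[-0.0155,-0.0190,0,0,0.018]
```

```bash
echo '-0.0019,-0.0015,0,0,0.018;-0.0038,-0.0031,0,0,0.018;-0.0057,-0.0047,0,0,0.018;-0.0074,-0.0065,0,0,0.018;-0.0091,-0.0083,0,0,0.018;-0.0106,-0.0103,0,0,0.018;-0.0119,-0.0124,0,0,0.018;-0.0132,-0.0145,0,0,0.018;-0.0144,-0.0167,0,0,0.018;-0.0155,-0.019,0,0,0.018' | python3 nudge.py; python3 st.py 0.45 -6
```

```text
time_s: 18.02
eef_pos: [0.5628, -0.2195, 0.1602]
tcp_rot: [[-0.234, 0.972, -0.0], [0.972, 0.234, -0.003], [-0.003, -0.001, -1.0]]
ft_force: [-1.9, -1.5, 6.5]
finger_gap: 0.0248
finger_force: 60.0
t 18.02 theta 4.309  Ft_need -2.4  Fr 0.1 |F| 2.4 Fz 6.5 gap 0.0248  r 0.0627 hub [ 0.5246 -0.1693]
[-0.0010,-0.0024,0,0,0.018],[-0.0020,-0.0048,0,0,0.018],[-0.0028,-0.0072,0,0,0.018],[-0.0036,-0.0097,0,0,0.018],[-0.0042,-0.0122,0,0,0.018],[-0.0047,-0.0148,0,0,0.018],[-0.0052,-0.0173,0,0,0.018],[-0.0055,-0.0199,0,0,0.018],[-0.0057,-0.0225,0,0,0.018],[-0.0058,-0.0251,0,0,0.018]
```

```bash
echo '-0.001,-0.0024,0,0,0.018;-0.002,-0.0048,0,0,0.018;-0.0028,-0.0072,0,0,0.018;-0.0036,-0.0097,0,0,0.018;-0.0042,-0.0122,0,0,0.018;-0.0047,-0.0148,0,0,0.018;-0.0052,-0.0173,0,0,0.018;-0.0055,-0.0199,0,0,0.018;-0.0057,-0.0225,0,0,0.018;-0.0058,-0.0251,0,0,0.018' | python3 nudge.py; python3 st.py 0.45 -4
```

```text
time_s: 18.85
eef_pos: [0.5389, -0.2309, 0.1601]
tcp_rot: [[-0.234, 0.972, -0.002], [0.972, 0.234, -0.002], [-0.002, -0.002, -1.0]]
ft_force: [-4.6, 0.0, 8.7]
finger_gap: 0.0249
finger_force: 60.1
t 18.85 theta 4.740  Ft_need -4.5  Fr -1.0 |F| 4.6 Fz 8.7 gap 0.0249  r 0.0627 hub [ 0.5246 -0.1694]
[0.0001,-0.0029,0,0,0.018],[0.0004,-0.0057,0,0,0.018],[0.0008,-0.0086,0,0,0.018],[0.0013,-0.0114,0,0,0.018],[0.0020,-0.0142,0,0,0.018],[0.0027,-0.0169,0,0,0.018],[0.0034,-0.0197,0,0,0.018],[0.0043,-0.0224,0,0,0.018],[0.0054,-0.0250,0,0,0.018],[0.0065,-0.0277,0,0,0.018]
```

```bash
echo '0.0001,-0.0029,0,0,0.018;0.0004,-0.0057,0,0,0.018;0.0008,-0.0086,0,0,0.018;0.0013,-0.0114,0,0,0.018;0.002,-0.0142,0,0,0.018;0.0027,-0.0169,0,0,0.018;0.0034,-0.0197,0,0,0.018;0.0043,-0.0224,0,0,0.018;0.0054,-0.025,0,0,0.018;0.0065,-0.0277,0,0,0.018' | python3 nudge.py; python3 st.py 0.45 -2
```

```text
time_s: 19.68
eef_pos: [0.5102, -0.2305, 0.16]
tcp_rot: [[-0.234, 0.972, -0.002], [0.972, 0.234, -0.002], [-0.001, -0.003, -1.0]]
ft_force: [-4.0, -0.3, 7.7]
finger_gap: 0.0251
finger_force: 60.2
t 19.68 theta 5.196  Ft_need -3.8  Fr 1.2 |F| 4.0 Fz 7.7 gap 0.0251  r 0.0627 hub [ 0.5246 -0.1695]
[0.0012,-0.0027,0,0,0.018],[0.0025,-0.0053,0,0,0.018],[0.0039,-0.0079,0,0,0.018],[0.0055,-0.0104,0,0,0.018],[0.0071,-0.0128,0,0,0.018],[0.0090,-0.0150,0,0,0.018],[0.0110,-0.0172,0,0,0.018],[0.0131,-0.0192,0,0,0.018],[0.0153,-0.0212,0,0,0.018],[0.0176,-0.0230,0,0,0.018]
```

```bash
echo '0.0012,-0.0027,0,0,0.018;0.0025,-0.0053,0,0,0.018;0.0039,-0.0079,0,0,0.018;0.0055,-0.0104,0,0,0.018;0.0071,-0.0128,0,0,0.018' | python3 nudge.py|grep -v rot;python3 st.py 0.3|head -1;  echo '0.0019,-0.0022,0,0,0.018;0.0039,-0.0044,0,0,0.018;0.006,-0.0064,0,0,0.018;0.0082,-0.0084,0,0,0.018;0.0105,-0.0102,0,0,0.018' | python3 nudge.py; python3 st.py 0.4 2
```

```text
time_s: 20.1
eef_pos: [0.4965, -0.226, 0.16]
ft_force: [-3.2, 2.0, 8.2]
finger_gap: 0.025
finger_force: 60.2
t 20.10 theta 5.425  Ft_need -3.7  Fr -0.3 |F| 3.7 Fz 8.2 gap 0.0250  r 0.0627 hub [ 0.5246 -0.1695]
time_s: 20.52
eef_pos: [0.4847, -0.2182, 0.16]
tcp_rot: [[-0.234, 0.972, -0.0], [0.972, 0.234, -0.0], [-0.0, -0.0, -1.0]]
ft_force: [-1.4, 0.4, 7.1]
finger_gap: 0.0254
finger_force: 60.0
t 20.52 theta 5.641  Ft_need -1.3  Fr 0.6 |F| 1.5 Fz 7.1 gap 0.0254  r 0.0628 hub [ 0.5246 -0.1695]
[0.0021,-0.0017,0,0,0.018],[0.0044,-0.0032,0,0,0.018],[0.0066,-0.0047,0,0,0.018],[0.0090,-0.0061,0,0,0.018],[0.0114,-0.0074,0,0,0.018],[0.0139,-0.0085,0,0,0.018],[0.0164,-0.0095,0,0,0.018],[0.0190,-0.0104,0,0,0.018],[0.0216,-0.0112,0,0,0.018],[0.0243,-0.0118,0,0,0.018]
```

```bash
echo '0.0021,-0.0017,0,0,0.018;0.0044,-0.0032,0,0,0.018;0.0066,-0.0047,0,0,0.018;0.009,-0.0061,0,0,0.018;0.0114,-0.0074,0,0,0.018' | python3 nudge.py|grep gap;python3 st.py 0.3|head -1;  echo '0.0025,-0.0011,0,0,0.018;0.005,-0.0021,0,0,0.018;0.0076,-0.003,0,0,0.018;0.0102,-0.0038,0,0,0.018;0.0129,-0.0044,0,0,0.018' | python3 nudge.py; python3 st.py 0.4 4
```

```text
finger_gap: 0.0249
t 20.93 theta 5.845  Ft_need -1.1  Fr -0.6 |F| 1.2 Fz 6.1 gap 0.0249  r 0.0628 hub [ 0.5246 -0.1695]
time_s: 21.35
eef_pos: [0.4687, -0.1981, 0.1601]
tcp_rot: [[-0.234, 0.972, 0.002], [0.972, 0.234, -0.002], [-0.002, 0.001, -1.0]]
ft_force: [1.2, -0.8, 5.3]
finger_gap: 0.0252
finger_force: 59.8
t 21.35 theta 6.043  Ft_need 1.2  Fr -0.7 |F| 1.4 Fz 5.3 gap 0.0252  r 0.0628 hub [ 0.5246 -0.1695]
[0.0027,-0.0005,0,0,0.018],[0.0053,-0.0008,0,0,0.018],[0.0080,-0.0011,0,0,0.018],[0.0107,-0.0012,0,0,0.018],[0.0134,-0.0012,0,0,0.018],[0.0161,-0.0012,0,0,0.018],[0.0188,-0.0011,0,0,0.018],[0.0215,-0.0008,0,0,0.018],[0.0242,-0.0005,0,0,0.018],[0.0268,0.0000,0,0,0.018]
```

```bash
echo '0.0027,-0.0005,0,0,0.018;0.0053,-0.0008,0,0,0.018;0.008,-0.0011,0,0,0.018;0.0107,-0.0012,0,0,0.018;0.0134,-0.0012,0,0,0.018' | python3 nudge.py|grep gap;python3 st.py 0.3|head -1;  echo '0.0027,0,0,0,0.018;0.0054,0.0001,0,0,0.018;0.0081,0.0004,0,0,0.018;0.0108,0.0007,0,0,0.018;0.0134,0.0012,0,0,0.018' | python3 nudge.py; python3 st.py 0.4 9
```

```text
finger_gap: 0.0249
t 21.77 theta 6.244  Ft_need 3.4  Fr 0.9 |F| 3.5 Fz 4.5 gap 0.0249  r 0.0628 hub [ 0.5246 -0.1695]
time_s: 22.18
eef_pos: [0.4621, -0.1729, 0.16]
tcp_rot: [[-0.234, 0.972, 0.001], [0.972, 0.234, -0.004], [-0.004, -0.0, -1.0]]
ft_force: [-1.4, -5.3, 4.6]
finger_gap: 0.0248
finger_force: 59.8
t 22.18 theta 6.446  Ft_need 5.2  Fr 1.8 |F| 5.5 Fz 4.6 gap 0.0248  r 0.0628 hub [ 0.5246 -0.1695]
[0.0027,0.0004,0,0,0.018],[0.0054,0.0009,0,0,0.018],[0.0080,0.0016,0,0,0.018],[0.0107,0.0023,0,0,0.018],[0.0133,0.0032,0,0,0.018],[0.0157,0.0044,0,0,0.018],[0.0182,0.0057,0,0,0.018],[0.0206,0.0071,0,0,0.018],[0.0229,0.0086,0,0,0.018],[0.0251,0.0103,0,0,0.018]
```

```bash
echo '0.0027,0.0004,0,0,0.018;0.0054,0.0009,0,0,0.018;0.008,0.0016,0,0,0.018;0.0107,0.0023,0,0,0.018;0.0133,0.0032,0,0,0.018;0.0157,0.0044,0,0,0.018;0.0182,0.0057,0,0,0.018;0.0206,0.0071,0,0,0.018;0.0229,0.0086,0,0,0.018;0.0251,0.0103,0,0,0.018' | python3 nudge.py; python3 st.py 0.45 11
```

```text
time_s: 23.02
eef_pos: [0.4655, -0.1474, 0.16]
tcp_rot: [[-0.233, 0.972, -0.001], [0.972, 0.233, -0.007], [-0.007, -0.003, -1.0]]
ft_force: [-2.4, -9.1, 5.9]
finger_gap: 0.0249
finger_force: 59.9
t 23.02 theta 6.842  Ft_need 9.4  Fr -0.6 |F| 9.4 Fz 5.9 gap 0.0249  r 0.0628 hub [ 0.5245 -0.1695]
[0.0023,0.0019,0,0,0.018],[0.0044,0.0039,0,0,0.018],[0.0065,0.0060,0,0,0.018],[0.0085,0.0083,0,0,0.018],[0.0103,0.0106,0,0,0.018],[0.0122,0.0129,0,0,0.018],[0.0139,0.0153,0,0,0.018],[0.0154,0.0178,0,0,0.018],[0.0169,0.0203,0,0,0.018],[0.0183,0.0229,0,0,0.018]
```

```bash
echo '0.0023,0.0019,0,0,0.018;0.0044,0.0039,0,0,0.018;0.0065,0.006,0,0,0.018;0.0085,0.0083,0,0,0.018;0.0103,0.0106,0,0,0.018;0.0122,0.0129,0,0,0.018;0.0139,0.0153,0,0,0.018;0.0154,0.0178,0,0,0.018;0.0169,0.0203,0,0,0.018;0.0183,0.0229,0,0,0.018' | python3 nudge.py; python3 st.py 0.45 11.5
```

```text
time_s: 23.85
eef_pos: [0.4811, -0.1241, 0.1598]
tcp_rot: [[-0.233, 0.972, -0.005], [0.972, 0.233, -0.007], [-0.006, -0.007, -1.0]]
ft_force: [-7.3, -8.9, 10.7]
finger_gap: 0.025
finger_force: 60.5
t 23.85 theta 7.283  Ft_need 11.4  Fr -0.9 |F| 11.5 Fz 10.7 gap 0.0250  r 0.0628 hub [ 0.5246 -0.1695]
[0.0011,0.0027,0,0,0.018],[0.0021,0.0054,0,0,0.018],[0.0029,0.0081,0,0,0.018],[0.0037,0.0109,0,0,0.018],[0.0043,0.0137,0,0,0.018],[0.0048,0.0165,0,0,0.018],[0.0053,0.0193,0,0,0.018],[0.0056,0.0221,0,0,0.018],[0.0058,0.0250,0,0,0.018],[0.0059,0.0278,0,0,0.018]
```

```bash
echo '0.0011,0.0027,-0.0005,0,0.018;0.0021,0.0054,-0.001,0,0.018;0.0029,0.0081,-0.001,0,0.018;0.0037,0.0109,-0.001,0,0.018;0.0043,0.0137,-0.001,0,0.018;0.0048,0.0165,-0.001,0,0.018;0.0053,0.0193,-0.001,0,0.018;0.0056,0.0221,-0.001,0,0.018;0.0058,0.025,-0.001,0,0.018;0.0059,0.0278,-0.001,0,0.018' | python3 nudge.py; python3 st.py 0.45 9
```

```text
time_s: 24.68
eef_pos: [0.5046, -0.11, 0.1599]
tcp_rot: [[-0.233, 0.972, -0.009], [0.972, 0.233, -0.003], [-0.001, -0.01, -1.0]]
ft_force: [-10.9, -4.9, 12.1]
finger_gap: 0.0253
finger_force: 60.5
t 24.68 theta 7.720  Ft_need 11.9  Fr -0.6 |F| 11.9 Fz 12.1 gap 0.0253  r 0.0627 hub [ 0.5246 -0.1695]
[-0.0001,0.0027,0,0,0.018],[-0.0004,0.0053,0,0,0.018],[-0.0007,0.0080,0,0,0.018],[-0.0012,0.0106,0,0,0.018],[-0.0017,0.0132,0,0,0.018],[-0.0023,0.0158,0,0,0.018],[-0.0030,0.0184,0,0,0.018],[-0.0039,0.0209,0,0,0.018],[-0.0048,0.0234,0,0,0.018],[-0.0058,0.0258,0,0,0.018]
```

```bash
echo '-0.0001,0.0027,0,0,0.018;-0.0004,0.0053,0,0,0.018;-0.0007,0.008,0,0,0.018;-0.0012,0.0106,0,0,0.018;-0.0017,0.0132,0,0,0.018;-0.0023,0.0158,0,0,0.018;-0.003,0.0184,0,0,0.018;-0.0039,0.0209,0,0,0.018;-0.0048,0.0234,0,0,0.018;-0.0058,0.0258,0,0,0.018' | python3 nudge.py; python3 st.py 0.45 7
```

```text
time_s: 25.52
eef_pos: [0.5313, -0.1076, 0.16]
tcp_rot: [[-0.234, 0.972, -0.009], [0.972, 0.235, 0.001], [0.003, -0.008, -1.0]]
ft_force: [-9.7, 0.5, 12.6]
finger_gap: 0.0245
finger_force: 60.6
t 25.52 theta 8.161  Ft_need 9.7  Fr -0.1 |F| 9.8 Fz 12.6 gap 0.0245  r 0.0627 hub [ 0.5245 -0.1696]
[-0.0011,0.0024,0,0,0.018],[-0.0024,0.0048,0,0,0.018],[-0.0037,0.0071,0,0,0.018],[-0.0051,0.0093,0,0,0.018],[-0.0067,0.0115,0,0,0.018],[-0.0083,0.0136,0,0,0.018],[-0.0099,0.0157,0,0,0.018],[-0.0117,0.0176,0,0,0.018],[-0.0136,0.0195,0,0,0.018],[-0.0155,0.0214,0,0,0.018]
```

```bash
echo '-0.0011,0.0024,0,0,0.018;-0.0024,0.0048,0,0,0.018;-0.0037,0.0071,0,0,0.018;-0.0051,0.0093,0,0,0.018;-0.0067,0.0115,0,0,0.018;-0.0083,0.0136,0,0,0.018;-0.0099,0.0157,0,0,0.018;-0.0117,0.0176,0,0,0.018;-0.0136,0.0195,0,0,0.018;-0.0155,0.0214,0,0,0.018' | python3 nudge.py; python3 st.py 0.45 4.5
```

```text
time_s: 26.35
eef_pos: [0.5572, -0.1164, 0.1601]
tcp_rot: [[-0.235, 0.972, -0.006], [0.972, 0.235, 0.004], [0.005, -0.005, -1.0]]
ft_force: [-6.1, 3.5, 9.9]
finger_gap: 0.0254
finger_force: 60.3
t 26.35 theta 8.614  Ft_need 7.0  Fr -0.0 |F| 7.0 Fz 9.9 gap 0.0254  r 0.0627 hub [ 0.5245 -0.1696]
[-0.0020,0.0017,0,0,0.018],[-0.0041,0.0034,0,0,0.018],[-0.0063,0.0050,0,0,0.018],[-0.0085,0.0064,0,0,0.018],[-0.0108,0.0078,0,0,0.018],[-0.0131,0.0091,0,0,0.018],[-0.0155,0.0103,0,0,0.018],[-0.0179,0.0113,0,0,0.018],[-0.0204,0.0123,0,0,0.018],[-0.0229,0.0132,0,0,0.018]
```

```bash
echo '-0.002,0.0017,0,0,0.018;-0.0041,0.0034,0,0,0.018;-0.0063,0.005,0,0,0.018;-0.0085,0.0064,0,0,0.018;-0.0108,0.0078,0,0,0.018;-0.0131,0.0091,0,0,0.018;-0.0155,0.0103,0,0,0.018;-0.0179,0.0113,0,0,0.018;-0.0204,0.0123,0,0,0.018;-0.0229,0.0132,0,0,0.018' | python3 nudge.py; python3 st.py 0.45 3
```

```text
time_s: 27.18
eef_pos: [0.577, -0.1354, 0.1602]
tcp_rot: [[-0.236, 0.972, -0.003], [0.972, 0.236, 0.004], [0.005, -0.002, -1.0]]
ft_force: [-2.6, 4.3, 7.8]
finger_gap: 0.0252
finger_force: 60.0
t 27.18 theta 9.065  Ft_need 5.0  Fr 0.3 |F| 5.1 Fz 7.8 gap 0.0252  r 0.0627 hub [ 0.5245 -0.1696]
[-0.0026,0.0008,0,0,0.018],[-0.0052,0.0015,0,0,0.018],[-0.0078,0.0020,0,0,0.018],[-0.0104,0.0025,0,0,0.018],[-0.0131,0.0028,0,0,0.018],[-0.0158,0.0030,0,0,0.018],[-0.0185,0.0031,0,0,0.018],[-0.0212,0.0031,0,0,0.018],[-0.0239,0.0029,0,0,0.018],[-0.0265,0.0026,0,0,0.018]
```

```bash
echo '-0.0026,0.0008,0,0,0.018;-0.0052,0.0015,0,0,0.018;-0.0078,0.002,0,0,0.018;-0.0104,0.0025,0,0,0.018;-0.0131,0.0028,0,0,0.018;-0.0158,0.003,0,0,0.018;-0.0185,0.0031,0,0,0.018;-0.0212,0.0031,0,0,0.018;-0.0239,0.0029,0,0,0.018;-0.0265,0.0026,0,0,0.018' | python3 nudge.py; python3 st.py 0.45 1.5
```

```text
time_s: 28.02
eef_pos: [0.5868, -0.1612, 0.1603]
tcp_rot: [[-0.235, 0.972, -0.001], [0.972, 0.236, 0.003], [0.003, 0.0, -1.0]]
ft_force: [-0.4, 3.3, 5.8]
finger_gap: 0.0252
finger_force: 59.8
t 28.02 theta 9.514  Ft_need 3.3  Fr 0.0 |F| 3.3 Fz 5.8 gap 0.0252  r 0.0627 hub [ 0.5245 -0.1696]
[-0.0027,-0.0004,0,0,0.018],[-0.0053,-0.0009,0,0,0.018],[-0.0080,-0.0015,0,0,0.018],[-0.0106,-0.0022,0,0,0.018],[-0.0131,-0.0031,0,0,0.018],[-0.0157,-0.0040,0,0,0.018],[-0.0181,-0.0051,0,0,0.018],[-0.0206,-0.0063,0,0,0.018],[-0.0230,-0.0076,0,0,0.018],[-0.0253,-0.0089,0,0,0.018]
```

```bash
echo '-0.0027,-0.0004,0,0,0.018;-0.0053,-0.0009,0,0,0.018;-0.008,-0.0015,0,0,0.018;-0.0106,-0.0022,0,0,0.018;-0.0131,-0.0031,0,0,0.018;-0.0157,-0.004,0,0,0.018;-0.0181,-0.0051,0,0,0.018;-0.0206,-0.0063,0,0,0.018;-0.023,-0.0076,0,0,0.018;-0.0253,-0.0089,0,0,0.018' | python3 nudge.py; python3 st.py 0.45 -2
```

```text
time_s: 28.85
eef_pos: [0.5843, -0.1898, 0.1603]
tcp_rot: [[-0.235, 0.972, -0.001], [0.972, 0.235, 0.0], [0.0, -0.001, -1.0]]
ft_force: [0.5, 0.3, 4.4]
finger_gap: 0.0252
finger_force: 59.7
t 28.85 theta 9.986  Ft_need 0.5  Fr 0.3 |F| 0.6 Fz 4.4 gap 0.0252  r 0.0627 hub [ 0.5246 -0.1696]
[-0.0022,-0.0014,0,0,0.018],[-0.0044,-0.0030,0,0,0.018],[-0.0065,-0.0046,0,0,0.018],[-0.0086,-0.0063,0,0,0.018],[-0.0105,-0.0081,0,0,0.018],[-0.0124,-0.0100,0,0,0.018],[-0.0141,-0.0120,0,0,0.018],[-0.0158,-0.0140,0,0,0.018],[-0.0174,-0.0162,0,0,0.018],[-0.0189,-0.0183,0,0,0.018]
```

```bash
echo '-0.0022,-0.0014,0,0,0.018;-0.0044,-0.003,0,0,0.018;-0.0065,-0.0046,0,0,0.018;-0.0086,-0.0063,0,0,0.018;-0.0105,-0.0081,0,0,0.018;-0.0124,-0.01,0,0,0.018;-0.0141,-0.012,0,0,0.018;-0.0158,-0.014,0,0,0.018;-0.0174,-0.0162,0,0,0.018;-0.0189,-0.0183,0,0,0.018' | python3 nudge.py; python3 st.py 0.45 -4
```

```text
time_s: 29.68
eef_pos: [0.5708, -0.2125, 0.1604]
tcp_rot: [[-0.235, 0.972, -0.0], [0.972, 0.235, -0.0], [-0.0, -0.001, -1.0]]
ft_force: [-0.5, -0.6, 3.0]
finger_gap: 0.0254
finger_force: 59.6
t 29.68 theta 10.413  Ft_need -0.8  Fr 0.1 |F| 0.8 Fz 3.0 gap 0.0254  r 0.0628 hub [ 0.5246 -0.1696]
[-0.0014,-0.0022,0,0,0.018],[-0.0027,-0.0044,0,0,0.018],[-0.0040,-0.0068,0,0,0.018],[-0.0051,-0.0091,0,0,0.018],[-0.0061,-0.0115,0,0,0.018],[-0.0071,-0.0140,0,0,0.018],[-0.0079,-0.0164,0,0,0.018],[-0.0086,-0.0189,0,0,0.018],[-0.0093,-0.0215,0,0,0.018],[-0.0098,-0.0241,0,0,0.018]
```

```bash
echo '-0.0014,-0.0022,0,0,0.018;-0.0027,-0.0044,0,0,0.018;-0.004,-0.0068,0,0,0.018;-0.0051,-0.0091,0,0,0.018;-0.0061,-0.0115,0,0,0.018;-0.0071,-0.014,0,0,0.018;-0.0079,-0.0164,0,0,0.018;-0.0086,-0.0189,0,0,0.018;-0.0093,-0.0215,0,0,0.018;-0.0098,-0.0241,0,0,0.018' | python3 nudge.py; python3 st.py 0.45 -4
```

```text
time_s: 30.52
eef_pos: [0.5495, -0.2274, 0.1603]
tcp_rot: [[-0.235, 0.972, -0.001], [0.972, 0.235, 0.0], [0.0, -0.001, -1.0]]
ft_force: [-3.6, -0.9, 3.3]
finger_gap: 0.0246
finger_force: 59.6
t 30.52 theta 10.840  Ft_need -3.6  Fr -0.5 |F| 3.7 Fz 3.3 gap 0.0246  r 0.0628 hub [ 0.5246 -0.1696]
[-0.0004,-0.0028,0,0,0.018],[-0.0007,-0.0056,0,0,0.018],[-0.0009,-0.0084,0,0,0.018],[-0.0009,-0.0112,0,0,0.018],[-0.0008,-0.0140,0,0,0.018],[-0.0007,-0.0168,0,0,0.018],[-0.0004,-0.0196,0,0,0.018],[-0.0000,-0.0224,0,0,0.018],[0.0005,-0.0251,0,0,0.018],[0.0011,-0.0278,0,0,0.018]
```

```bash
echo '-0.0004,-0.0028,0,0,0.018;-0.0007,-0.0056,0,0,0.018;-0.0009,-0.0084,0,0,0.018;-0.0009,-0.0112,0,0,0.018;-0.0008,-0.014,0,0,0.018;-0.0007,-0.0168,0,0,0.018;-0.0004,-0.0196,0,0,0.018;0,-0.0224,0,0,0.018;0.0005,-0.0251,0,0,0.018;0.0011,-0.0278,0,0,0.018' | python3 nudge.py; python3 st.py 0.45 -3
```

```text
time_s: 31.35
eef_pos: [0.5223, -0.2325, 0.1603]
tcp_rot: [[-0.235, 0.972, -0.0], [0.972, 0.235, 0.001], [0.001, -0.0, -1.0]]
ft_force: [-3.3, 0.1, 2.0]
finger_gap: 0.025
finger_force: 59.5
t 31.35 theta 11.282  Ft_need -3.3  Fr 0.1 |F| 3.3 Fz 2.0 gap 0.0250  r 0.0628 hub [ 0.5246 -0.1697]
[0.0008,-0.0027,0,0,0.018],[0.0017,-0.0054,0,0,0.018],[0.0027,-0.0081,0,0,0.018],[0.0038,-0.0107,0,0,0.018],[0.0050,-0.0133,0,0,0.018],[0.0064,-0.0158,0,0,0.018],[0.0079,-0.0182,0,0,0.018],[0.0095,-0.0206,0,0,0.018],[0.0112,-0.0229,0,0,0.018],[0.0130,-0.0251,0,0,0.018]
```

```bash
echo '0.0008,-0.0027,0,0,0.018;0.0017,-0.0054,0,0,0.018;0.0027,-0.0081,0,0,0.018;0.0038,-0.0107,0,0,0.018;0.005,-0.0133,0,0,0.018;0.0064,-0.0158,0,0,0.018;0.0079,-0.0182,0,0,0.018;0.0095,-0.0206,0,0,0.018;0.0112,-0.0229,0,0,0.018;0.013,-0.0251,0,0,0.018' | python3 nudge.py; python3 st.py 0.2 -1.3
```

```text
time_s: 32.18
eef_pos: [0.4953, -0.2256, 0.1603]
tcp_rot: [[-0.235, 0.972, 0.0], [0.972, 0.235, 0.001], [0.001, 0.001, -1.0]]
ft_force: [-1.8, 1.4, -1.1]
finger_gap: 0.0252
finger_force: 59.2
t 32.18 theta 11.724  Ft_need -2.3  Fr -0.3 |F| 2.3 Fz -1.1 gap 0.0252  r 0.0628 hub [ 0.5246 -0.1697]
[0.0009,-0.0010,0,0,0.018],[0.0018,-0.0019,0,0,0.018],[0.0028,-0.0028,0,0,0.018],[0.0037,-0.0038,0,0,0.018],[0.0047,-0.0046,0,0,0.018],[0.0057,-0.0055,0,0,0.018],[0.0066,-0.0064,0,0,0.018],[0.0076,-0.0073,0,0,0.018],[0.0087,-0.0081,0,0,0.018],[0.0097,-0.0089,0,0,0.018]
```

```bash
echo '0.0009,-0.001,0,0,0.018;0.0018,-0.0019,0,0,0.018;0.0028,-0.0028,0,0,0.018;0.0037,-0.0038,0,0,0.018;0.0047,-0.0046,0,0,0.018;0.0057,-0.0055,0,0,0.018;0.0066,-0.0064,0,0,0.018;0.0076,-0.0073,0,0,0.018;0.0087,-0.0081,0,0,0.018;0.0097,-0.0089,0,0,0.018' | python3 nudge.py|grep force; python3 st.py 0.1 -1
```

```text
ft_force: [-1.6, 2.4, -3.0]
finger_force: 59.1
t 33.02 theta 11.930  Ft_need -2.7  Fr -0.8 |F| 2.8 Fz -3.0 gap 0.0254  r 0.0628 hub [ 0.5246 -0.1697]
[0.0007,-0.0004,0,0,0.018],[0.0013,-0.0007,0,0,0.018],[0.0020,-0.0011,0,0,0.018],[0.0026,-0.0014,0,0,0.018],[0.0033,-0.0018,0,0,0.018],[0.0039,-0.0022,0,0,0.018],[0.0045,-0.0026,0,0,0.018],[0.0052,-0.0030,0,0,0.018],[0.0058,-0.0034,0,0,0.018],[0.0064,-0.0038,0,0,0.018]
```

```bash
echo '0.0013,-0.0007,0,0,0.018;0.0026,-0.0014,0,0,0.018;0.0039,-0.0022,0,0,0.018;0.0052,-0.003,0,0,0.018;0.0064,-0.0038,0,0,0.018' | python3 nudge.py|grep force; python3 st.py 0.1 0
```

```text
ft_force: [-0.5, 1.8, -4.6]
finger_force: 59.1
t 33.43 theta 12.043  Ft_need -1.6  Fr -0.8 |F| 1.8 Fz -4.6 gap 0.0251  r 0.0628 hub [ 0.5246 -0.1697]
[0.0007,-0.0003,0,0,0.018],[0.0014,-0.0006,0,0,0.018],[0.0021,-0.0008,0,0,0.018],[0.0028,-0.0011,0,0,0.018],[0.0035,-0.0013,0,0,0.018],[0.0041,-0.0017,0,0,0.018],[0.0048,-0.0020,0,0,0.018],[0.0054,-0.0023,0,0,0.018],[0.0061,-0.0026,0,0,0.018],[0.0068,-0.0029,0,0,0.018]
```

```bash
echo '0.0014,-0.0006,0,0,0.018;0.0028,-0.0011,0.0005,0,0.018;0.0041,-0.0017,0.001,0,0.018;0.0054,-0.0023,0.001,0,0.018;0.0068,-0.0029,0.001,0,0.018' | python3 nudge.py|grep force; python3 st.py 0.1 0.5
```

```text
ft_force: [-0.9, -0.4, 0.4]
finger_force: 59.7
t 33.85 theta 12.142  Ft_need -0.2  Fr 1.0 |F| 1.0 Fz 0.4 gap 0.0252  r 0.0628 hub [ 0.5246 -0.1697]
[0.0006,-0.0004,0,0,0.018],[0.0011,-0.0008,0,0,0.018],[0.0017,-0.0011,0,0,0.018],[0.0023,-0.0015,0,0,0.018],[0.0028,-0.0019,0,0,0.018],[0.0035,-0.0021,0,0,0.018],[0.0041,-0.0024,0,0,0.018],[0.0047,-0.0026,0,0,0.018],[0.0054,-0.0028,0,0,0.018],[0.0060,-0.0030,0,0,0.018]
```

```bash
echo '0.0013,-0.0008,0,0,0.018;0.0026,-0.0015,0,0,0.018;0.0039,-0.002,0,0,0.018;0.0051,-0.0026,0,0,0.018;0.0064,-0.003,0,0,0.018' | python3 nudge.py|grep force; python3 st.py 0.1 1.2
```

```text
ft_force: [4.7, -7.0, -3.0]
finger_force: 59.3
t 34.27 theta 12.185  Ft_need 8.4  Fr 0.2 |F| 8.4 Fz -3.0 gap 0.0247  r 0.0628 hub [ 0.5246 -0.1697]
[0.0002,-0.0000,0,0,0.018],[0.0003,-0.0001,0,0,0.018],[0.0005,-0.0001,0,0,0.018],[0.0006,-0.0002,0,0,0.018],[0.0008,-0.0002,0,0,0.018],[0.0009,-0.0002,0,0,0.018],[0.0011,-0.0003,0,0,0.018],[0.0012,-0.0003,0,0,0.018],[0.0014,-0.0003,0,0,0.018],[0.0015,-0.0004,0,0,0.018]
```

```bash
echo '0.0003,-0.0001,0,0,0.018;0.0003,-0.0001,0,0,0.018;0.0003,-0.0001,0,0,0.018;0.0003,-0.0001,0,0,0.018' | python3 nudge.py|grep force; python3 st.py 0.1 1.2|head -1
```

```text
ft_force: [4.0, -7.0, -3.2]
finger_force: 59.3
t 34.60 theta 12.185  Ft_need 8.0  Fr 0.8 |F| 8.1 Fz -3.2 gap 0.0249  r 0.0628 hub [ 0.5246 -0.1697]
```

The stop is confirmed: 8 N against about 0 N turning freely at this angle, and the crank no longer moves. Releasing.

```bash
echo '0,0,0,0,0.03;0,0,0,0,0.045;0,0,0,0,0.06;0,0,0,0,0.06;0,0,0,0,0.06;0,0,0,0,0.06' | python3 nudge.py; echo '0,0,-0.015,0,0.06;0,0,-0.04,0,0.06;0,0,-0.07,0,0.06;0,0,-0.1,0,0.06;0,0,-0.12,0,0.06;0,0,-0.12,0,0.06' | python3 nudge.py
echo '-0.02,-0.03,0,0,0.06;-0.03,-0.06,0,0,0.06;-0.04,-0.09,0,0,0.06;-0.04,-0.1,0,0,0.06;-0.04,-0.1,0,0,0.06' | python3 nudge.py
python3 - <<'E'
from h import *
p,d=arm.grab_frame("top");cv2.imwrite("pics/top9.png",cv2.resize(p[90:340,200:480,::-1],None,fx=2,fy=2))
P=cloud("top",d);h=cv2.cvtColor(p,cv2.COLOR_RGB2HSV).astype(int)
m=((h[...,0]<8)|(h[...,0]>172))&(h[...,1]>140)&(P[...,2]>.185)&(P[...,2]<.21)
k=P[m].mean(0)+[.0,-.0015,0];C=np.array([[-.235,.972],[.972,.235]]);q=C@(k[:2]-[.5246,-.1697]);print(m.sum(),k,"theta",12.566+np.arctan2(q[0],-q[1]))
E
```

```text
time_s: 35.1
eef_pos: [0.47, -0.2013, 0.1593]
tcp_rot: [[-0.235, 0.972, -0.0], [0.972, 0.235, 0.001], [0.001, -0.0, -1.0]]
ft_force: [-0.1, 0.7, 0.4]
finger_gap: 0.0602
finger_force: 0.0
time_s: 35.6
eef_pos: [0.4723, -0.2028, 0.2843]
tcp_rot: [[-0.235, 0.972, 0.007], [0.972, 0.235, -0.004], [-0.005, 0.006, -1.0]]
ft_force: [-0.2, -0.2, 0.1]
finger_gap: 0.0598
finger_force: 0.0
time_s: 36.02
eef_pos: [0.3804, -0.2643, 0.279]
tcp_rot: [[-0.232, 0.973, -0.001], [0.973, 0.232, 0.001], [0.001, -0.001, -1.0]]
ft_force: [0.7, 1.1, 0.3]
finger_gap: 0.0601
finger_force: 0.0
163 [ 0.47440758 -0.2076865   0.19617177] theta 12.155367483562271
```

View pics/top9.png

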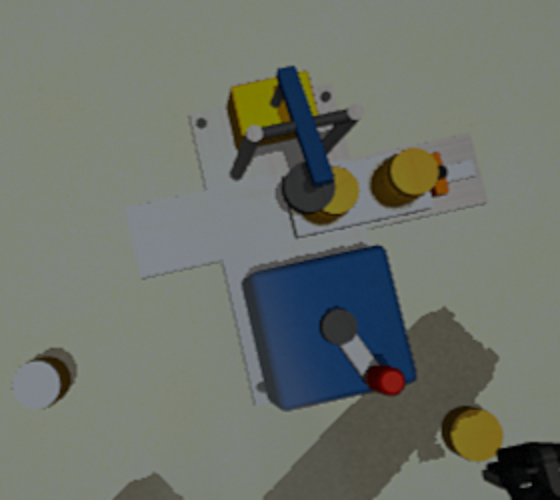

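The crop shows jar_a at (412,173) beside the orange stop at (440,172). The second jar is upright at (335,193), next to the raised head. The crank rests at the stop and the robot touches nothing.

```bash
python3 -c "
from workcell import arm
print(arm.job_done())"
```

```text
the job is handed in; nothing more can be done
None
```

The job is handed in at 36 s: the jar is in its nest, and the crank was turned slowly through both strokes to a firm stop at about 12.19 rad (about 8 N more than turning freely) and let go there, with both jars standing.

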